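Put the small groceries away in their trays

ROBOT

A 7-joint arm with a two-finger parallel gripper is mounted at the origin on a cart in front of the work surface, level with it; the furniture and walls round the work are solid. World frame = base frame: x ahead of the robot, y to its left, z up, the work surface at z = 0. Lengths are in m, angles in rad, forces in N, time in s.
With the tool pointing down it reaches from about 0.4 to 0.85 m from the base axis. Payload 10.4 kg.
Tool frame: the origin (TCP) lies at the very end of the fingers, on their centre line; the grasp point (between the pads) lies 19 mm behind it (grip_point_offset is the distance from the TCP to the grasp point, in m); z points along the fingers, y is the line along which they close (so a half turn about z gives the same grasp; the last joint's range is limited). The gripper opens to 87 mm and grips with 3 to 60 N. Pads are 19 mm wide; open, the fingers measure 117 mm over their backs; the gripper's body (75 mm by 190 mm) begins 51 mm behind the grasp point.
Start: joints at [1.226, 0.332, -0.065, 1.46, 0.022, 1.35, -0.088], TCP at [0.198, -0.593, 0.223] pointing down, gripper open.
Joint ranges: [-2.6, 2.6], [-0.5, 2.12], [-1.47, 1.34], [0.16, 2.42], [-1.27, 4.41], [0.06, 2.06], [-2.6, 2.6]. Speed limits (rad/s): [2.22, 2.22, 2.79, 2.79, 3.14, 3.14, 3.14].

INTERFACE

Orientations are given as a unit quaternion [x, y, z, w].
In Python, from bench import * gives the robot as it stands.
- The arm moves only by the tool play_rows, never from a script. Its argument "increments" is text: rows parted by semicolons, each of 7 numbers parted by spaces: the turn, a rotation vector about the tool's x, y, z in rad, then the shift along the tool's x, y, z in m, then the opening, from 0 (shut) to 1 (fully open). A call has 1 to 8 rows; each row is the pose to reach, as a shift and turn from the pose commanded when the call began, along the tool's axes at that moment; what a row does not reach only later rows make up. A row lasts 1/10 s, in which the tool goes at most 50 mm and 8.59 degrees, less where a joint would pass 70% of its speed; a pose out of reach is approached as far as the arm can. A call with a gripper value outside its range is refused whole. The fingers move at their own pace and stop on an object; "grip_force" is the grip in N (left out, the last holds). Time passes only in rows, so rows that repeat a pose let the fingers close. It gives the time, the measured TCP pose, the force, the opening and the grip force at its end, in the units of the state.
- read_state(): the state, without advancing time (a new reading comes with each control period).
- camera(name): name is "scene" or "top"; returns a dict with "color" (420x560x3 uint8, red, green, blue), "fx", "fy", "cx", "cy" (pixels), "camera_from_world" (4x4, takes a point from world to camera coordinates). Camera axes: x right, y down, z forward; pixel columns grow to the right and rows downward; lengths in m; the calibration is good to about 2 mm. A picture is of the moment at which its call begins. There is no depth.
- close_job(): hands the job in; it is judged then, once.
The state is a dict: "time": time; "joint_positions": joint angles; "joint_vel": joint speeds; "joint_torque": joint torques, N m; "ee_pos": TCP position; "eef_rot": TCP orientation; "ft_force": force on the tool from outside, world axes, zero at the start; "torque": the same for the moment, N m; "width": finger opening in m; "grip_force": force on a finger pad.
Only numpy, scipy, OpenCV 4.12 (cv2) and the standard library are available. Lean on these libraries where they do the work, as an engineer would, in place of code of your own. Each camera call takes 0.05 s, during which the arm holds its last target. There are 200 camera calls.

TASK

Sort the things left standing about on the worktop into the three wooden trays: one spice jar in each bay of the taller, narrower two-bay tray, one tin in each bay of the lower, wider two-bay tray, and the clothes peg in the shallow tray without a partition. Jars and tins must stand upright on the floor of their bay and the peg must lie flat inside its tray. Do not push the pepper mill or the mug out of place.

Things in the scene. Friction and masses are not known exactly. Their poses are not given: they have to be found in the camera images.
- jar_a: spice jar, a slim upright clear-glass cylinder with paper label and dark screw cap, 41 mm diameter, 105 mm tall, about 0.11 kg; origin at the centre of its underside, z up along its axis. The other jar is the same but for its label; they are interchangeable
- jar_b: spice jar, a slim upright clear-glass cylinder with paper label and dark screw cap, 41 mm diameter, 105 mm tall, about 0.11 kg; origin at the centre of its underside, z up along its axis. The other jar is the same but for its label; they are interchangeable
- tin_a: food tin, a stubby upright cylinder with metal top and paper label, 57 mm diameter, 72 mm tall, about 0.18 kg; origin at the centre of its underside, z up along its axis. The two tins are identical and interchangeable
- tin_b: food tin, a stubby upright cylinder with metal top and paper label, 57 mm diameter, 72 mm tall, about 0.18 kg; origin at the centre of its underside, z up along its axis. The two tins are identical and interchangeable
- clip: purple plastic clothes peg (bag clip) lying flat on the worktop, a bar 72 mm long (its y), 15 mm wide (its x) and 12 mm high, 15 g; origin at the centre of its underside
- spice_tray: tray for the spice jars: open wooden tray, two square bays in a row along its x; outside 139 x 72 x 45 mm, the taller, narrower two-bay tray. Bays 62 mm square inside, centres at x = +33.5 and -33.5 mm, y = 0. Bay floor 5 mm above the worktop; walls 5 mm thick, top at 45 mm; partition top at 39 mm. Fixed; origin at the centre of its underside, z up, x (long side) roughly away from the robot
- tin_tray: tray for the tins: open wooden tray, two square bays in a row along its x; outside 167 x 86 x 30 mm, the lower, wider two-bay tray. Bays 76 mm square inside, centres at x = +40.5 and -40.5 mm, y = 0. Bay floor 5 mm above the worktop; walls 5 mm thick, top at 30 mm; partition top at 26 mm. Fixed; origin at the centre of its underside, z up, x (long side) roughly away from the robot
- peg_tray: tray for the peg: shallow open wooden tray with one undivided bay, outside 120 x 90 x 20 mm, inside 110 x 80 mm, floor 5 mm above the worktop, walls 5 mm thick with their top 20 mm above it. It is fixed to the worktop; origin at the centre of its underside, z up, x the long side (points roughly away from the robot)
- mill: bystander: wooden pepper mill standing upright, 58 mm diameter, 170 mm tall; origin at the centre of its underside. Leave it in place
- mug: bystander: orange mug, 81 mm across, 113 mm with its handle, 88 mm tall; origin at the centre of its underside, between rim and handle. Leave it in place. Behind it a wall cabinet overhangs (y -0.60 to 0.24 m): underside 0.46 m above the worktop, doors 0.635 m and their bar handles (from 0.52 m up) 0.60 m ahead of the robot's base: keep the wrist clear

How it is judged:
By the outcome, as a careful person would: the job done as asked, in the order asked, and still so for the second after the job is handed in, with the robot touching nothing.
It also fails if it takes over 144 s, if anything falls off the work surface, if the arm or the gripper's body presses on something with over 40 N, if the wrist force passes 120 N, or if a joint passes its speed limit or range.

## Working session

There is one attempt and no reset: what is moved stays moved. The work goes in short steps, Python scripts to look and compute and a tool call to move; the robot and the scene stay as the last step left them, time stands still between calls to the robot, and variables do not carry over. Pictures are saved under pics/ and viewed, at most 14 in all, crops included, and the job is handed in when it is done.

Besides the shell and the picture viewer there is one more tool, called by a JSON object that holds its "name" and its "arguments", one argument or row to a line. play_rows: Moves the arm, as the interface text tells. Its arguments: {"type":"object","properties":{"increments":{"type":"string"},"grip_force":{"type":"number"}},"required":["increments"]}

```bash
mkdir -p pics; ls
python3 - <<'E'
from bench import *
import cv2
s=read_state();print(s['time'],s['ee_pos'],s['eef_rot'],s['width'])
for n in('scene','top'):
    c=camera(n);cv2.imwrite(f'pics/{n}0.png',cv2.resize(c['color'][...,::-1],(800,600),interpolation=cv2.INTER_CUBIC))
    print(n,c['fx'],c['cx'],c['cy'],c['camera_from_world'])
E
```

```text
pics
0.0 [ 0.1975468  -0.59255579  0.22177591] [ 9.87086686e-01  1.60185449e-01 -1.39754851e-04 -6.90201941e-04] 0.08696175989130053
scene 526.1700617367428 277.9554497272707 219.25080980388688 [[-0.63275251 -0.77418971 -0.01595467  0.3228417 ]
 [-0.42372626  0.36341388 -0.82969055  0.29465844]
 [ 0.64813604 -0.51822837 -0.55799556  1.04960191]
 [ 0.          0.          0.          1.        ]]
top 395.0899087243311 276.3805788841445 208.71355323138872 [[-0.00394508 -0.99997818 -0.00529852 -0.01504726]
 [-0.99537514  0.00443538 -0.09596179  0.53984578]
 [ 0.0959832   0.00489544 -0.99537092  0.87171003]
 [ 0.          0.          0.          1.        ]]
```

View pics/top0.png

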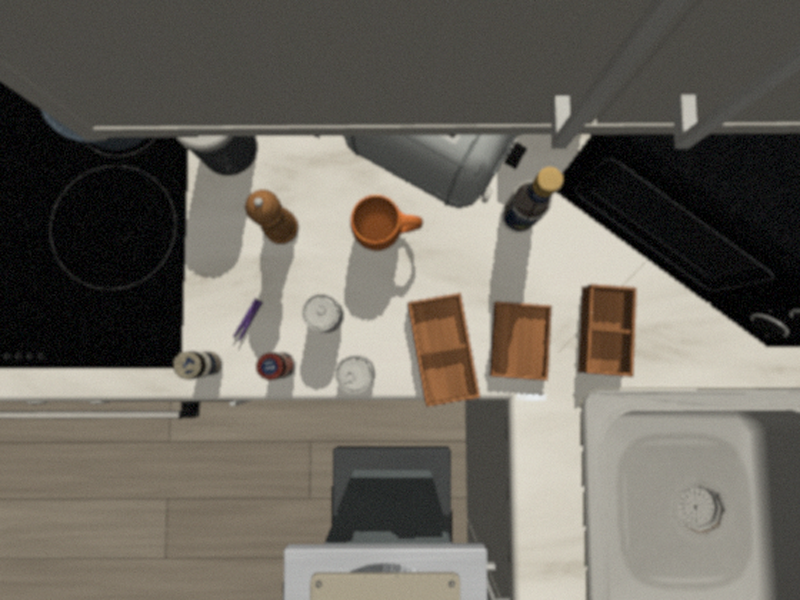

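View pics/scene0.png

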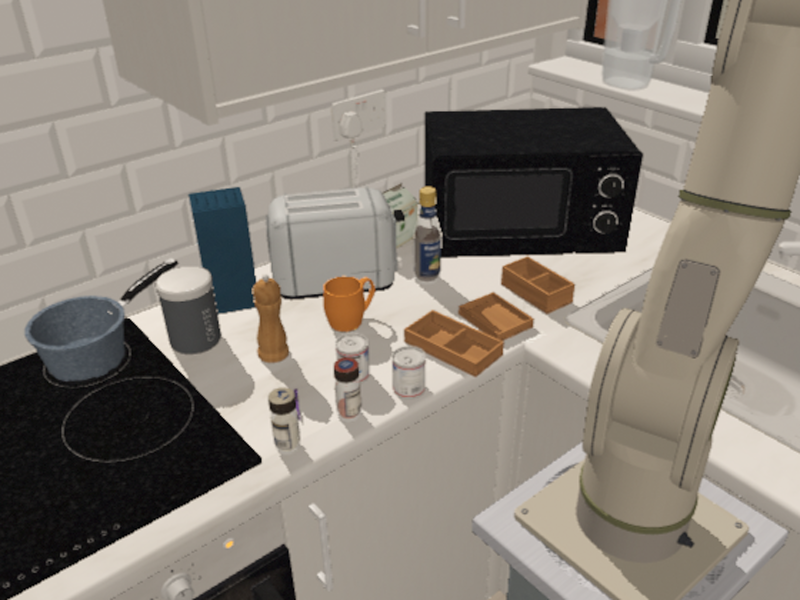

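The top view shows: jars with caps near (187,364) and (270,366), tins near (322,313) and (355,374), the peg at (248,322), and the mill and mug behind. Trays are at (444,349) tins, (521,341) peg and (608,331) spice. I'll enlarge for measurement.

Run:
```python
from bench import *
import cv2
im=cv2.imread('pics/top0.png')
c=camera('top')['color'][...,::-1]
def crop(n,x0,y0,w,h,k):
    o=cv2.resize(c[y0:y0+h,x0:x0+w],None,fx=k,fy=k,interpolation=cv2.INTER_CUBIC)
    for i in range(0,w,10):cv2.line(o,(i*k,0),(i*k,6 if i%50 else 16),(0,255,0),1)
    for i in range(0,h,10):cv2.line(o,(0,i*k),(6 if i%50 else 16,i*k),(0,255,0),1)
    cv2.imwrite(f'pics/{n}.png',o)
crop('objs',115,200,155,85,5)
crop('trays',280,195,175,95,4)
```

```text
(no output)
```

View pics/objs.png

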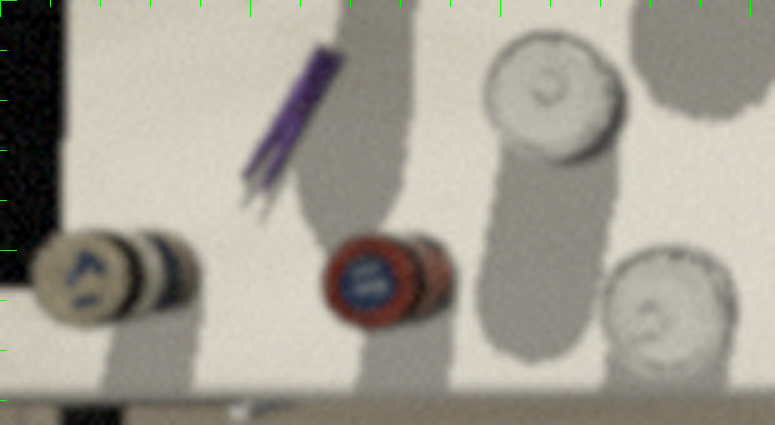

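View pics/trays.png

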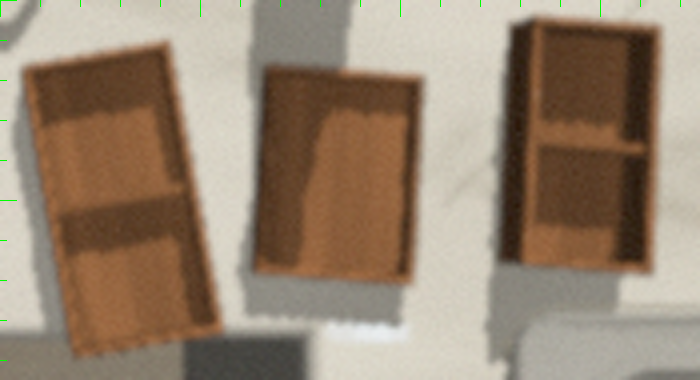

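Object pixels in the crop (x5): jar caps at (81,278) and (371,282), tin lids at (552,95) and (670,311), peg running (328,52) to (252,200). I read the tray rim corners off the x4 crop. Next I'll compute world poses and check them by overlay in both views.

```bash
cat > h.py <<'E'
from bench import *
import cv2, numpy as np
from scipy.spatial.transform import Rotation as R
def world(c,u,v,z):
    M=c['camera_from_world'];o=-M[:3,:3].T@M[:3,3]
    d=M[:3,:3].T@np.array([(u-c['cx'])/c['fx'],(v-c['cy'])/c['fy'],1]);return (o+d*(z-o[2])/d[2])
def proj(c,P):
    M=c['camera_from_world'];p=np.atleast_2d(P)@M[:3,:3].T+M[:3,3]
    return np.c_[p[:,0]/p[:,2]*c['fx']+c['cx'],p[:,1]/p[:,2]*c['fy']+c['cy']]
def circ(x,y,z,r):
    a=np.linspace(0,2*np.pi,40);return np.c_[x+r*np.cos(a),y+r*np.sin(a),0*a+z]
def rect(x,y,z,l,w,t):
    q=np.array([[l,w],[l,-w],[-l,-w],[-l,w],[l,w]])/2;c,s=np.cos(t),np.sin(t)
    return np.c_[q@np.array([[c,s],[-s,c]])+[x,y],np.full(5,z)]
def crop(c,n,curves,x0,y0,w,h,k):
    o=np.ascontiguousarray(cv2.resize(c['color'][y0:y0+h,x0:x0+w,::-1],None,fx=k,fy=k,interpolation=cv2.INTER_CUBIC))
    for q in curves:
        p=(proj(c,q)+.5-[x0,y0])*k-.5
        cv2.polylines(o,[np.round(p*8).astype(np.int32)],False,(0,255,0),1,cv2.LINE_AA,3)
    cv2.imwrite(f'pics/{n}.png',o)
E
cat > m.py <<'E'
from h import *
import json
T=camera('top');S=camera('scene')
f=lambda p,k,o:((np.array(p)+.5)/k-.5+o)
P={};cv=[]
for n,p,z,r in [('jarA',(81,278),.105,.0205),('jarB',(371,282),.105,.0205),('tinA',(552,95),.072,.0285),('tinB',(670,311),.072,.0285)]:
    u=f(p,5,[115,200]);w=world(T,*u,z);P[n]=w[:2];print(n,w[:2].round(4));cv+=[circ(*w[:2],z,r),circ(*w[:2],0,r)]
a,b=[world(T,*f(p,5,[115,200]),.012)[:2] for p in((328,52),(252,200))]
t=np.arctan2(*(a-b)[::-1]);m=(a+b)/2;print('peg',m.round(4),t,np.linalg.norm(a-b));cv.append(rect(*m,.012,.072,.015,t))
for n,z,l,w,cs in [('tin',.03,.167,.086,[(22,68),(168,42),(222,327),(75,357)]),('pegt',.02,.12,.09,[(265,66),(423,76),(411,283),(253,271)]),('spice',.045,.139,.072,[(533,20),(660,27),(651,271),(524,264)])]:
    q=np.array([world(T,*f(p,4,[280,195]),z)[:2] for p in cs]);m=q.mean(0)
    d=q[0]+q[1]-q[2]-q[3];e=q[0]+q[3]-q[1]-q[2];e=np.array([e[1],-e[0]]);t=np.arctan2(*(d+e)[::-1])
    print(n,m.round(4),round(t,4),np.linalg.norm(d)/2,np.linalg.norm(e)/2);cv+=[rect(*m,z,l,w,t)]
crop(T,'o1',cv,110,195,345,95,2)
E
sed -i 's/^crop.*//' m.py
cat >> m.py <<'E'
crop(T,'oT',cv,115,195,160,90,5)
crop(T,'oT2',cv,280,195,175,95,4)
crop(S,'oS',cv,170,170,250,150,3)
a,b,d=[cv2.imread(f'pics/{n}.png') for n in('oT','oT2','oS')]
cv2.imwrite('pics/oTT.png',cv2.resize(np.vstack([a[:,:700],b]),None,fx=.71,fy=.71,interpolation=cv2.INTER_AREA))
E
python3 m.py
```

```text
jarA [0.4377 0.2814]
jarB [0.4356 0.1622]
tinA [0.5145 0.0931]
tinB [0.4221 0.042 ]
peg [0.5051 0.2217] -0.45851228544191874 0.07586986774091815
tin [ 0.4597 -0.0924] 0.1767 0.16271493609340898 0.08364805263571273
pegt [ 0.4728 -0.216 ] -0.0791 0.11688292045853493 0.08957297826025237
spice [ 0.4875 -0.351 ] -0.0712 0.13488533804365618 0.06989996589094966
```

View pics/oS.png

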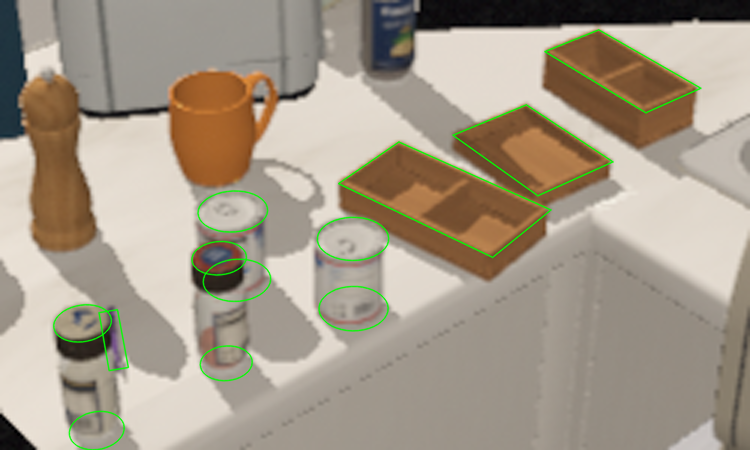

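View pics/oTT.png

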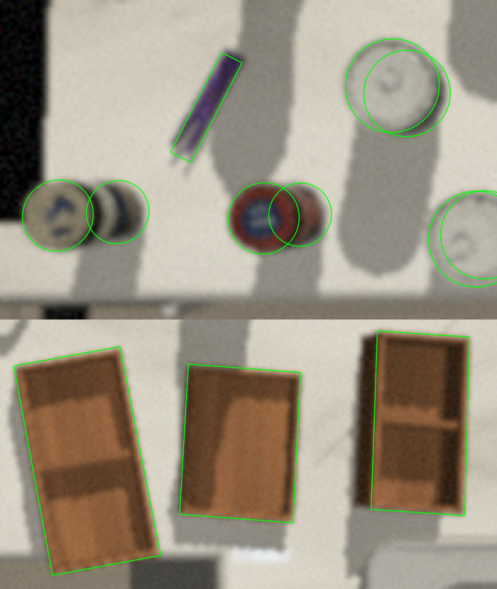

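The outlines fit well in both views. I'll write a small helper that turns a target pose into a move row, then start.

```bash
cat > g.py <<'E'
import sys
from h import *
s=read_state();Q=R.from_quat(s['eef_rot']);p=np.array(s['ee_pos'])
x=Q.as_matrix()[:,0]
print('t',round(s['time'],2),'pos',p.round(4),'yaw',round(np.arctan2(x[1],x[0]),4),'w',round(s['width'],4),'F',np.round(s['ft_force'],1),'q',np.round(s['joint_positions'],2))
for a in sys.argv[1:]:
    X,Y,Z,W=map(float,a.split(','))
    T=R.from_euler('z',W)*R.from_quat([1,0,0,0])
    print(a,'->',(Q.inv()*T).as_rotvec().round(3),Q.inv().apply(np.array([X,Y,Z])-p).round(4))
E
python3 g.py .47,-.3,.2,0 .4377,.2814,.2,0
python3 -c "
from h import *
c=camera('top')
print(world(c,263*.7,207*.7,.165),world(c,377*.7,222*.7,.088))"
```

```text
t 0.25 pos [ 0.1976 -0.5928  0.2222] yaw 0.3218 w 0.0873 F [-0.4  0.5 -0. ] q [ 1.23  0.33 -0.06  1.46  0.02  1.35 -0.09]
.47,-.3,.2,0 -> [-0.001  0.     0.322] [ 0.351  -0.1916  0.0223]
.4377,.2814,.2,0 -> [-0.001  0.     0.322] [ 0.5042 -0.7534  0.0227]
[0.65225352 0.16155984 0.165     ] [0.64865568 0.0086654  0.088     ]
```

{"name": "play_rows", "arguments": {
  "increments": "0 0 .322 .351 -.192 .022 1;0 0 .322 .351 -.192 .022 1;0 0 .322 .351 -.192 .022 1;0 0 .322 .351 -.192 .022 1;0 0 .322 .351 -.192 .022 1;0 0 .322 .351 -.192 .022 1;0 0 .322 .351 -.192 .022 1;0 0 .322 .351 -.192 .022 1",
  "grip_force": 20
}}

```text
time: 1.1
ee_pos: [0.4682, -0.3012, 0.2009]
eef_rot: [1.0, -0.0, 0.0, 0.0]
ft_force: [1.4, -1.0, -0.3]
width: 0.0869
grip_force: 0.0
```

```bash
python3 g.py .4377,.2814,.2,0
```

```text
t 1.1 pos [ 0.4682 -0.3012  0.2009] yaw -0.0004 w 0.0869 F [ 1.4 -1.  -0.3] q [ 0.74  0.21 -0.29  1.66  0.06  1.27 -1.13]
.4377,.2814,.2,0 -> [ 0. -0. -0.] [-0.0307 -0.5826  0.0006]
```

{"name": "play_rows", "arguments": {
  "increments": "0 0 0 -.032 -.581 0 1;0 0 0 -.032 -.581 0 1;0 0 0 -.032 -.581 0 1;0 0 0 -.032 -.581 0 1;0 0 0 -.032 -.581 0 1;0 0 0 -.032 -.581 0 1;0 0 0 -.032 -.581 0 1;0 0 0 -.032 -.581 0 1"
}}

```text
time: 1.9
ee_pos: [0.4447, 0.0984, 0.2011]
eef_rot: [1.0, -0.0, 0.001, 0.0]
ft_force: [0.9, 0.2, 0.3]
width: 0.0873
grip_force: 0.0
```

```bash
python3 g.py .4377,.2814,.2,0
```

```text
t 1.9 pos [0.4447 0.0984 0.2011] yaw -0.0005 w 0.0873 F [0.9 0.2 0.3] q [ 0.35  0.   -0.66  1.89  0.    1.25 -1.88]
.4377,.2814,.2,0 -> [ 0.001 -0.001 -0.   ] [-0.0071 -0.183   0.001 ]
```

{"name": "play_rows", "arguments": {
  "increments": "0 0 -.4 -.007 -.183 0 1;0 0 -.4 -.007 -.183 0 1;0 0 -.4 -.007 -.183 0 1;0 0 -.4 -.007 -.183 0 1;0 0 -.4 -.007 -.183 0 1;0 0 -.4 -.007 -.183 0.04 1;0 0 -.4 -.007 -.183 .07 1;0 0 -.4 -.007 -.183 .07 1"
}}

```text
time: 2.7
ee_pos: [0.4364, 0.2774, 0.1273]
eef_rot: [0.98, 0.198, -0.003, 0.001]
ft_force: [0.3, -0.5, 0.3]
width: 0.0868
grip_force: 0.0
```

```bash
python3 g.py .4377,.2814,.059,0.4
```

```text
t 2.7 pos [0.4364 0.2774 0.1273] yaw 0.3992 w 0.0868 F [ 0.3 -0.5  0.3] q [ 0.07  0.28 -0.82  1.82  0.22  1.14 -1.99]
.4377,.2814,.059,0.4 -> [ 0.001  0.006 -0.001] [ 0.0031 -0.0033  0.0683]
```

{"name": "play_rows", "arguments": {
  "increments": "0 0 0 .001 0 .04 1;0 0 0 .001 0 .068 1;0 0 0 .001 0 .068 1;0 0 0 .001 0 .068 1"
}}

```text
time: 3.1
ee_pos: [0.4398, 0.2802, 0.0645]
eef_rot: [0.98, 0.198, 0.0, -0.0]
ft_force: [0.5, 0.3, 0.2]
width: 0.0871
grip_force: 0.0
```

```bash
python3 g.py .4377,.2814,.059,0.4
```

```text
t 3.1 pos [0.4398 0.2802 0.0645] yaw 0.3995 w 0.0871 F [0.5 0.3 0.2] q [ 0.03  0.36 -0.79  1.88  0.3   1.02 -2.06]
.4377,.2814,.059,0.4 -> [-0.    -0.001 -0.001] [-0.0015 -0.0019  0.0055]
```

{"name": "play_rows", "arguments": {
  "increments": "0 0 0 -.001 -.001 .004 1;0 0 0 -.001 -.001 .004 0;0 0 0 -.001 -.001 .004 0;0 0 0 -.001 -.001 .004 0;0 0 0 -.001 -.001 .004 0;0 0 0 -.001 -.001 .004 0;0 0 0 -.001 -.001 .004 0;0 0 0 -.001 -.001 .004 0"
}}

```text
time: 3.9
ee_pos: [0.4378, 0.2805, 0.0587]
eef_rot: [0.98, 0.199, -0.0, 0.0]
ft_force: [0.5, -0.0, 0.2]
width: 0.0406
grip_force: 20.0
```

```bash
python3 g.py .5209,-.3534,.18,-.07
```

```text
t 3.9 pos [0.4378 0.2805 0.0587] yaw 0.3998 w 0.0406 F [ 0.5 -0.   0.2] q [ 0.03  0.37 -0.79  1.88  0.31  1.01 -2.06]
.5209,-.3534,.18,-.07 -> [0.   0.   0.47] [-0.1702  0.6162 -0.1212]
```

{"name": "play_rows", "arguments": {
  "increments": "0 0 0 0 0 -.05 0;0 0 0 0 0 -.1 0;0 0 0 0 0 -.15 0;0 0 .1 -.17 .616 -.15 0;0 0 .2 -.17 .616 -.15 0;0 0 .3 -.17 .616 -.15 0;0 0 .4 -.17 .616 -.15 0;0 0 .47 -.17 .616 -.15 0"
}}

```text
time: 4.7
ee_pos: [0.4701, 0.0306, 0.2089]
eef_rot: [0.999, -0.037, 0.0, 0.0]
ft_force: [1.3, 0.2, -1.6]
width: 0.0402
grip_force: 20.0
```

```bash
python3 g.py .5209,-.3534,.2,-.07
```

```text
t 4.7 pos [0.4701 0.0306 0.2089] yaw -0.0741 w 0.0402 F [ 1.3  0.2 -1.6] q [ 0.44  0.04 -0.61  1.84  0.02  1.27 -1.82]
.5209,-.3534,.2,-.07 -> [ 0.    -0.001 -0.004] [0.0791 0.3791 0.0091]
```

{"name": "play_rows", "arguments": {
  "increments": "0 0 0 .079 .379 .009 0;0 0 0 .079 .379 .009 0;0 0 0 .079 .379 .009 0;0 0 0 .079 .379 .009 0;0 0 0 .079 .379 .009 0;0 0 0 .079 .379 .009 0;0 0 0 .079 .379 .009 0;0 0 0 .079 .379 .009 0"
}}

```text
time: 5.5
ee_pos: [0.5217, -0.3545, 0.199]
eef_rot: [0.999, -0.036, -0.001, 0.0]
ft_force: [-0.1, 0.7, -1.3]
width: 0.0404
grip_force: 20.0
```

{"name": "play_rows", "arguments": {
  "increments": "0 0 0 0 0 0 0;0 0 0 0 0 0 0"
}}

```text
time: 5.7
ee_pos: [0.5223, -0.3513, 0.1989]
eef_rot: [0.999, -0.036, -0.0, -0.001]
ft_force: [-0.1, 1.0, -1.8]
width: 0.0405
grip_force: 20.0
```

```bash
python3 g.py .5209,-.3534,.065,-.07
```

```text
t 5.7 pos [ 0.5223 -0.3513  0.1989] yaw -0.0714 w 0.0405 F [-0.1  1.  -1.8] q [ 0.76  0.37 -0.32  1.47  0.12  1.32 -1.2 ]
.5209,-.3534,.065,-.07 -> [-0.001  0.001 -0.001] [-0.0011  0.0023  0.1339]
```

{"name": "play_rows", "arguments": {
  "increments": "0 0 0 -.001 .002 .05 0;0 0 0 -.001 .002 .09 0;0 0 0 -.001 .002 .11 0;0 0 0 -.001 .002 .125 0;0 0 0 -.001 .002 .13 0;0 0 0 -.001 .002 .134 0;0 0 0 -.001 .002 .134 0;0 0 0 -.001 .002 .134 0"
}}

```text
time: 6.5
ee_pos: [0.5221, -0.3532, 0.067]
eef_rot: [0.999, -0.035, 0.001, 0.001]
ft_force: [0.5, 0.0, -0.8]
width: 0.0398
grip_force: 20.0
```

```bash
python3 g.py .5209,-.3534,.064,-.07
```

```text
t 6.5 pos [ 0.5221 -0.3532  0.067 ] yaw -0.0701 w 0.0398 F [ 0.5  0.  -0.8] q [ 0.76  0.49 -0.31  1.6   0.16  1.07 -1.23]
.5209,-.3534,.064,-.07 -> [ 0.001 -0.002 -0.   ] [-0.0012  0.0003  0.003 ]
```

Lower the last 2–3 mm, release, and go up.

{"name": "play_rows", "arguments": {
  "increments": "0 0 0 -.001 0 .002 0;0 0 0 -.001 0 .0025 0;0 0 0 -.001 0 .0025 .8;0 0 0 -.001 0 .0025 .8;0 0 0 -.001 0 .0025 .8;0 0 0 -.001 0 -.04 .8;0 0 0 -.001 0 -.09 .8;0 0 0 -.001 0 -.135 .8"
}}

```text
time: 7.3
ee_pos: [0.5204, -0.3527, 0.2029]
eef_rot: [0.999, -0.035, 0.0, 0.0]
ft_force: [-0.2, -1.3, 0.5]
width: 0.0683
grip_force: 0.0
```

```bash
python3 g.py .4356,.1622,.2,0.2; python3 -c "
from h import *
c=camera('top');crop(c,'a1',[circ(.5209,-.3534,.11,.0205)],280,195,175,95,4)"
```

```text
t 7.3 pos [ 0.5204 -0.3527  0.2029] yaw -0.07 w 0.0683 F [-0.2 -1.3  0.5] q [ 0.77  0.37 -0.32  1.47  0.12  1.33 -1.2 ]
.4356,.1622,.2,0.2 -> [ 0.   -0.   -0.27] [-0.1206 -0.5077  0.0028]
```

View pics/a1.png

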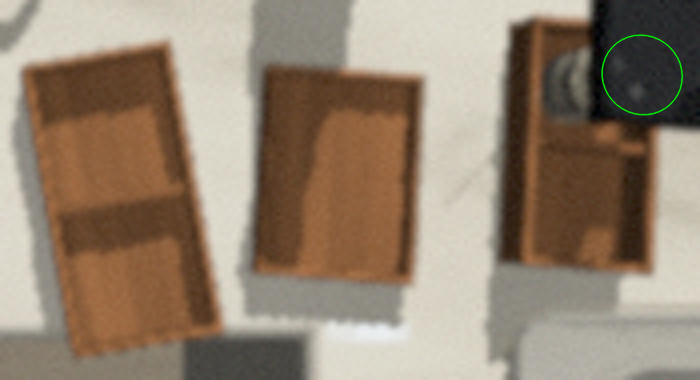

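The jar's base shows in the far bay at about (570,88); the gripper hides its cap. Next is jar B.

{"name": "play_rows", "arguments": {
  "increments": "0 0 -.1 -.121 -.508 0 1;0 0 -.2 -.121 -.508 0 1;0 0 -.27 -.121 -.508 0 1;0 0 -.27 -.121 -.508 0 1;0 0 -.27 -.121 -.508 0 1;0 0 -.27 -.121 -.508 0 1;0 0 -.27 -.121 -.508 0 1;0 0 -.27 -.121 -.508 0 1"
}}

```text
time: 8.15
ee_pos: [0.4547, 0.0436, 0.2009]
eef_rot: [0.995, 0.1, 0.0, 0.0]
ft_force: [0.5, 0.7, 0.7]
width: 0.087
grip_force: 0.0
```

```bash
python3 g.py .4356,.1622,.2,0.2
```

```text
t 8.15 pos [0.4547 0.0436 0.2009] yaw 0.1996 w 0.087 F [0.5 0.7 0.7] q [ 0.47  0.01 -0.66  1.88  0.01  1.25 -1.56]
.4356,.1622,.2,0.2 -> [ 0.001 -0.001 -0.   ] [ 0.0048 -0.12    0.0008]
```

{"name": "play_rows", "arguments": {
  "increments": "0 0 0 .005 -.12 0 1;0 0 0 .005 -.12 0 1;0 0 0 .005 -.12 0 1;0 0 0 .005 -.12 0 1;0 0 0 .005 -.12 .05 1;0 0 0 .005 -.12 .06 1;0 0 0 .005 -.12 .06 1;0 0 0 .005 -.12 .06 1"
}}

```text
time: 8.95
ee_pos: [0.437, 0.1601, 0.1419]
eef_rot: [0.995, 0.099, 0.0, -0.0]
ft_force: [1.2, 0.3, 0.0]
width: 0.087
grip_force: 0.0
```

```bash
python3 g.py .4356,.1622,.059,0.2
```

```text
t 8.95 pos [0.437  0.1601 0.1419] yaw 0.1989 w 0.087 F [1.2 0.3 0. ] q [ 0.31  0.11 -0.79  1.94  0.08  1.13 -1.88]
.4356,.1622,.059,0.2 -> [-0.    -0.001 -0.001] [-0.001  -0.0023  0.0829]
```

{"name": "play_rows", "arguments": {
  "increments": "0 0 0 -.001 -.001 .05 1;0 0 0 -.001 -.001 .083 1;0 0 0 -.001 -.001 .083 1;0 0 0 -.001 -.001 .083 1;0 0 0 -.001 -.001 .083 .4;0 0 0 -.001 -.001 .083 0;0 0 0 -.001 -.001 .083 0;0 0 0 -.001 -.001 .083 0"
}}

```text
time: 9.75
ee_pos: [0.4356, 0.1612, 0.0584]
eef_rot: [0.995, 0.1, 0.001, 0.0]
ft_force: [0.1, -0.7, 0.3]
width: 0.0625
grip_force: 0.0
```

{"name": "play_rows", "arguments": {
  "increments": "0 0 0 0 0 0 0;0 0 0 0 0 0 0;0 0 0 0 0 0 0"
}}

```text
time: 10.05
ee_pos: [0.4352, 0.1612, 0.0578]
eef_rot: [0.995, 0.1, 0.0, 0.0]
ft_force: [-0.1, -0.6, 0.0]
width: 0.04
grip_force: 20.0
```

```bash
python3 g.py .4541,-.3486,.2,-.07
```

```text
t 10.05 pos [0.4352 0.1612 0.0578] yaw 0.1999 w 0.04 F [-0.1 -0.6  0. ] q [ 0.27  0.24 -0.78  2.02  0.2   0.96 -1.98]
.4541,-.3486,.2,-.07 -> [ 0.   -0.    0.27] [-0.0827  0.5034 -0.1422]
```

{"name": "play_rows", "arguments": {
  "increments": "0 0 0 0 0 -.05 0;0 0 0 0 0 -.1 0;0 0 0 0 0 -.142 0;0 0 .1 -.083 .503 -.142 0;0 0 .2 -.083 .503 -.142 0;0 0 .27 -.083 .503 -.142 0;0 0 .27 -.083 .503 -.142 0;0 0 .27 -.083 .503 -.142 0"
}}

```text
time: 10.85
ee_pos: [0.4438, -0.0906, 0.1999]
eef_rot: [0.999, -0.035, 0.0, 0.0]
ft_force: [0.6, 0.2, 0.0]
width: 0.0404
grip_force: 20.0
```

```bash
python3 g.py .4541,-.3486,.2,-.07
```

```text
t 10.85 pos [ 0.4438 -0.0906  0.1999] yaw -0.0702 w 0.0404 F [0.6 0.2 0. ] q [ 0.63 -0.01 -0.52  1.9  -0.    1.25 -1.53]
.4541,-.3486,.2,-.07 -> [ 0.001 -0.    -0.   ] [0.0284 0.2566 0.    ]
```

{"name": "play_rows", "arguments": {
  "increments": "0 0 0 .028 .257 0 0;0 0 0 .028 .257 0 0;0 0 0 .028 .257 0 0;0 0 0 .028 .257 0 0;0 0 0 .028 .257 0 0;0 0 0 .028 .257 0 0;0 0 0 .028 .257 0 0;0 0 0 .028 .257 .03 0"
}}

```text
time: 11.65
ee_pos: [0.4566, -0.3468, 0.1728]
eef_rot: [0.999, -0.035, 0.003, 0.001]
ft_force: [0.4, 0.5, -0.9]
width: 0.0405
grip_force: 20.0
```

```bash
python3 g.py .4541,-.3486,.064,-.07
```

```text
t 11.65 pos [ 0.4566 -0.3468  0.1728] yaw -0.0692 w 0.0405 F [ 0.4  0.5 -0.9] q [ 0.83  0.27 -0.31  1.66  0.09  1.22 -1.13]
.4541,-.3486,.064,-.07 -> [ 0.003 -0.006  0.001] [-0.0029  0.0017  0.1088]
```

{"name": "play_rows", "arguments": {
  "increments": "0 0 0 -.002 .001 .04 0;0 0 0 -.002 .001 .07 0;0 0 0 -.002 .001 .09 0;0 0 0 -.002 .001 .098 0;0 0 0 -.002 .001 .102 0;0 0 0 -.002 .001 .105 0;0 0 0 -.002 .001 .105 0;0 0 0 -.002 .001 .105 0"
}}

```text
time: 12.45
ee_pos: [0.4526, -0.3481, 0.0657]
eef_rot: [0.999, -0.035, 0.001, 0.0]
ft_force: [0.1, 0.6, -1.7]
width: 0.0403
grip_force: 20.0
```

```bash
python3 g.py .4541,-.3486,.0635,-.07
```

```text
t 12.45 pos [ 0.4526 -0.3481  0.0657] yaw -0.0701 w 0.0403 F [ 0.1  0.6 -1.7] q [ 0.83  0.37 -0.3   1.77  0.13  1.02 -1.16]
.4541,-.3486,.0635,-.07 -> [ 0.001 -0.001 -0.   ] [0.0015 0.0004 0.0022]
```

{"name": "play_rows", "arguments": {
  "increments": "0 0 0 .001 0 .002 0;0 0 0 .001 0 .0025 0;0 0 0 .001 0 .0025 .8;0 0 0 .001 0 .0025 .8;0 0 0 .001 0 .0025 .8;0 0 0 .001 0 -.04 .8;0 0 0 .001 0 -.09 .8;0 0 0 .001 0 -.13 .8"
}}

```text
time: 13.25
ee_pos: [0.4533, -0.3479, 0.1974]
eef_rot: [0.999, -0.035, 0.001, 0.0]
ft_force: [0.8, -0.6, -0.3]
width: 0.0689
grip_force: 0.0
```

```bash
python3 g.py .5145,.0931,.19,0
```

```text
t 13.25 pos [ 0.4533 -0.3479  0.1974] yaw -0.0701 w 0.0689 F [ 0.8 -0.6 -0.3] q [ 0.84  0.25 -0.31  1.63  0.08  1.28 -1.13]
.5145,.0931,.19,0 -> [ 0.001 -0.001 -0.07 ] [ 0.0301 -0.4443  0.0071]
```

{"name": "play_rows", "arguments": {
  "increments": "0 0 -.07 .03 -.444 0 1;0 0 -.07 .03 -.444 0 1;0 0 -.07 .03 -.444 0 1;0 0 -.07 .03 -.444 0 1;0 0 -.07 .03 -.444 0 1;0 0 -.07 .03 -.444 0 1;0 0 -.07 .03 -.444 0 1;0 0 -.07 .03 -.444 0 1"
}}

```text
time: 14.05
ee_pos: [0.5079, 0.0502, 0.1951]
eef_rot: [1.0, -0.0, 0.0, 0.0]
ft_force: [0.9, -0.1, -0.6]
width: 0.0872
grip_force: 0.0
```

{"name": "play_rows", "arguments": {
  "increments": "0 0 0 .004 -.045 0 1;0 0 0 .004 -.045 0 1;0 0 0 .004 -.045 0 1;0 0 0 .004 -.045 0 1"
}}

```text
time: 14.45
ee_pos: [0.5121, 0.092, 0.1946]
eef_rot: [1.0, -0.001, -0.0, 0.0]
ft_force: [-0.1, -1.0, -0.3]
width: 0.0869
grip_force: 0.0
```

```bash
python3 g.py .5145,.0931,.036,0;  python3 -c "
from h import *
c=camera('top');crop(c,'a2',[circ(.5209,-.3534,.11,.0205),circ(.4541,-.3486,.11,.0205)],280,195,175,95,4)"
```

```text
t 14.45 pos [0.5121 0.092  0.1946] yaw -0.0018 w 0.0869 F [-0.1 -1.  -0.3] q [ 0.34  0.18 -0.67  1.75  0.12  1.26 -1.93]
.5145,.0931,.036,0 -> [ 0.001  0.    -0.002] [ 0.0025 -0.0012  0.1586]
```

View pics/a2.png

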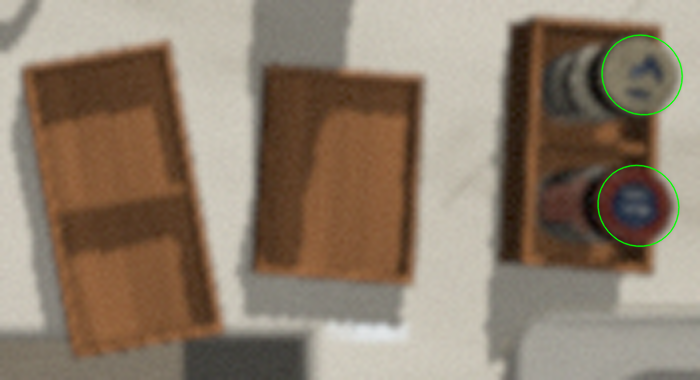

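Both jars stand upright in their bays, with the caps on the expected circles at (641,75) and (638,205). On to the tins.

{"name": "play_rows", "arguments": {
  "increments": "0 0 0 .002 -.001 .05 1;0 0 0 .002 -.001 .1 1;0 0 0 .002 -.001 .14 1;0 0 0 .002 -.001 .158 1;0 0 0 .002 -.001 .158 1;0 0 0 .002 -.001 .158 1;0 0 0 .002 -.001 .158 .5;0 0 0 .002 -.001 .158 0"
}}

```text
time: 15.3
ee_pos: [0.5151, 0.0942, 0.0382]
eef_rot: [1.0, -0.0, 0.001, 0.0]
ft_force: [0.5, -0.4, 0.3]
width: 0.078
grip_force: 0.0
```

{"name": "play_rows", "arguments": {
  "increments": "0 0 0 0 0 0 0;0 0 0 0 0 0 0;0 0 0 0 0 0 0;0 0 0 0 0 0 0"
}}

```text
time: 15.7
ee_pos: [0.5142, 0.0943, 0.0371]
eef_rot: [1.0, -0.0, 0.0, 0.0]
ft_force: [-1.3, -0.1, 3.7]
width: 0.0568
grip_force: 20.0
```

```bash
python3 g.py .4996,-.0853,.15,.177
```

```text
t 15.7 pos [0.5142 0.0943 0.0371] yaw -0.0002 w 0.0568 F [-1.3 -0.1  3.7] q [ 0.28  0.37 -0.63  1.9   0.26  0.96 -2.04]
.4996,-.0853,.15,.177 -> [ 0.    -0.    -0.177] [-0.0145  0.1796 -0.1129]
```

{"name": "play_rows", "arguments": {
  "increments": "0 0 0 0 0 -.05 0;0 0 0 0 0 -.1 0;0 0 -.1 -.014 .18 -.113 0;0 0 -.177 -.014 .18 -.113 0;0 0 -.177 -.014 .18 -.113 0;0 0 -.177 -.014 .18 -.113 0;0 0 -.177 -.014 .18 -.113 0;0 0 -.177 -.014 .18 -.113 0"
}}

```text
time: 16.5
ee_pos: [0.4997, -0.086, 0.1495]
eef_rot: [0.996, 0.088, -0.0, -0.0]
ft_force: [0.1, 0.5, -1.2]
width: 0.0569
grip_force: 20.0
```

```bash
python3 g.py .4996,-.0853,.0425,.177
```

```text
t 16.5 pos [ 0.4997 -0.086   0.1495] yaw 0.1753 w 0.0569 F [ 0.1  0.5 -1.2] q [ 0.61  0.18 -0.57  1.84  0.1   1.16 -1.4 ]
.4996,-.0853,.0425,.177 -> [-0.     0.    -0.002] [ 1.00e-04 -6.00e-04  1.07e-01]
```

{"name": "play_rows", "arguments": {
  "increments": "0 0 0 0 0 .04 0;0 0 0 0 0 .075 0;0 0 0 0 0 .09 0;0 0 0 0 0 .098 0;0 0 0 0 0 .102 0;0 0 0 0 0 .105 0;0 0 0 0 0 .105 0;0 0 0 0 0 .105 0"
}}

```text
time: 17.3
ee_pos: [0.5005, -0.0858, 0.0456]
eef_rot: [0.996, 0.088, 0.001, 0.0]
ft_force: [-0.2, 0.1, -1.2]
width: 0.0568
grip_force: 20.0
```

```bash
python3 g.py .4996,-.0853,.0425,.177
```

```text
t 17.3 pos [ 0.5005 -0.0858  0.0456] yaw 0.1767 w 0.0568 F [-0.2  0.1 -1.2] q [ 0.57  0.31 -0.55  1.93  0.2   0.95 -1.47]
.4996,-.0853,.0425,.177 -> [ 0.001 -0.001 -0.   ] [-0.0008 -0.0007  0.0031]
```

{"name": "play_rows", "arguments": {
  "increments": "0 0 0 0 0 .002 0;0 0 0 0 0 .003 0;0 0 0 0 0 .003 .95;0 0 0 0 0 .003 .95;0 0 0 0 0 .003 .95;0 0 0 0 0 -.04 .95;0 0 0 0 0 -.09 .95;0 0 0 0 0 -.11 .95"
}}

```text
time: 18.1
ee_pos: [0.5018, -0.0856, 0.1592]
eef_rot: [0.996, 0.088, 0.003, 0.001]
ft_force: [-0.4, 0.3, 0.2]
width: 0.0823
grip_force: 0.0
```

```bash
python3 g.py .4221,.042,.15,.1
```

```text
t 18.1 pos [ 0.5018 -0.0856  0.1592] yaw 0.1772 w 0.0823 F [-0.4  0.3  0.2] q [ 0.61  0.17 -0.58  1.83  0.1   1.17 -1.39]
.4221,.042,.15,.1 -> [ 0.002 -0.005  0.077] [-0.056  -0.1396  0.0086]
```

{"name": "play_rows", "arguments": {
  "increments": "0 0 .077 -.056 -.14 0 1;0 0 .077 -.056 -.14 0 1;0 0 .077 -.056 -.14 0 1;0 0 .077 -.056 -.14 0 1;0 0 .077 -.056 -.14 0.02 1;0 0 .077 -.056 -.14 .04 1;0 0 .077 -.056 -.14 .04 1;0 0 .077 -.056 -.14 .04 1"
}}

```text
time: 18.9
ee_pos: [0.4203, 0.0423, 0.1151]
eef_rot: [0.999, 0.05, -0.0, -0.0]
ft_force: [-0.2, 0.1, 0.1]
width: 0.0869
grip_force: 0.0
```

```bash
python3 g.py .4221,.042,.036,.1
```

```text
t 18.9 pos [0.4203 0.0423 0.1151] yaw 0.0998 w 0.0869 F [-0.2  0.1  0.1] q [ 0.5   0.02 -0.7   2.07  0.01  1.06 -1.68]
.4221,.042,.036,.1 -> [-0.  0. -0.] [0.0018 0.0005 0.0791]
```

{"name": "play_rows", "arguments": {
  "increments": "0 0 0 .001 0 .04 1;0 0 0 .001 0 .07 1;0 0 0 .001 0 .079 1;0 0 0 .001 0 .079 1;0 0 0 .001 0 .079 1;0 0 0 .001 0 .079 .5;0 0 0 .001 0 .079 0;0 0 0 .001 0 .079 0"
}}

```text
time: 19.7
ee_pos: [0.4217, 0.0423, 0.0365]
eef_rot: [0.999, 0.05, 0.001, 0.0]
ft_force: [0.4, -0.5, -1.3]
width: 0.0704
grip_force: 0.0
```

{"name": "play_rows", "arguments": {
  "increments": "0 0 0 0 0 0 0;0 0 0 0 0 0 0;0 0 0 0 0 0 0;0 0 0 0 0 0 0"
}}

```text
time: 20.1
ee_pos: [0.4214, 0.0425, 0.036]
eef_rot: [0.999, 0.05, 0.0, 0.0]
ft_force: [-1.5, -0.0, 5.1]
width: 0.0569
grip_force: 20.0
```

```bash
python3 g.py .4198,-.0995,.15,.177
```

```text
t 20.1 pos [0.4214 0.0425 0.036 ] yaw 0.0999 w 0.0569 F [-1.5 -0.   5.1] q [ 0.47  0.16 -0.7   2.14  0.14  0.88 -1.79]
.4198,-.0995,.15,.177 -> [ 0.    -0.    -0.077] [-0.0157  0.1411 -0.114 ]
```

{"name": "play_rows", "arguments": {
  "increments": "0 0 0 0 0 -.05 0;0 0 0 0 0 -.1 0;0 0 -.077 -.016 .141 -.114 0;0 0 -.077 -.016 .141 -.114 0;0 0 -.077 -.016 .141 -.114 0;0 0 -.077 -.016 .141 -.114 0;0 0 -.077 -.016 .141 -.114 0;0 0 -.077 -.016 .141 -.114 0"
}}

```text
time: 20.9
ee_pos: [0.4191, -0.0986, 0.1494]
eef_rot: [0.996, 0.089, -0.0, -0.0]
ft_force: [0.2, -0.3, -1.9]
width: 0.0571
grip_force: 20.0
```

```bash
python3 g.py .4198,-.0995,.0415,.177
```

```text
t 20.9 pos [ 0.4191 -0.0986  0.1494] yaw 0.1781 w 0.0571 F [ 0.2 -0.3 -1.9] q [ 0.68 -0.01 -0.55  2.01 -0.01  1.14 -1.25]
.4198,-.0995,.0415,.177 -> [-0.001  0.001  0.001] [0.0005 0.0011 0.1079]
```

{"name": "play_rows", "arguments": {
  "increments": "0 0 0 0 .001 .04 0;0 0 0 0 .001 .075 0;0 0 0 0 .001 .09 0;0 0 0 0 .001 .098 0;0 0 0 0 .001 .103 0;0 0 0 0 .001 .106 0;0 0 0 0 .001 .106 0;0 0 0 0 .001 .106 0"
}}

```text
time: 21.7
ee_pos: [0.42, -0.1006, 0.0444]
eef_rot: [0.996, 0.088, 0.001, 0.0]
ft_force: [-0.1, 0.0, -1.5]
width: 0.0567
grip_force: 20.0
```

```bash
python3 g.py .4198,-.0995,.0415,.177
```

```text
t 21.7 pos [ 0.42   -0.1006  0.0444] yaw 0.1769 w 0.0567 F [-0.1  0.  -1.5] q [ 0.66  0.15 -0.55  2.12  0.1   0.9  -1.34]
.4198,-.0995,.0415,.177 -> [ 0.001 -0.001 -0.   ] [-0.0001 -0.0011  0.0029]
```

{"name": "play_rows", "arguments": {
  "increments": "0 0 0 0 0 .002 0;0 0 0 0 0 .003 0;0 0 0 0 0 .003 .95;0 0 0 0 0 .003 .95;0 0 0 0 0 .003 .95;0 0 0 0 0 -.04 .95;0 0 0 0 0 -.09 .95;0 0 0 0 0 -.11 .95"
}}

```text
time: 22.5
ee_pos: [0.4212, -0.1006, 0.1579]
eef_rot: [0.996, 0.088, 0.002, 0.001]
ft_force: [0.5, 0.0, -0.6]
width: 0.082
grip_force: 0.0
```

```bash
python3 g.py .5051,.2217,.15,-.4585
python3 - <<'E'
from h import *
c=camera('top')
im=c['color'].astype(int);m=((im[...,2]-im[...,1]>20)&(im[...,2]>im[...,0]))
m[:,:155]=0;m[:,190:]=0;m[:200]=0;m[250:]=0
v,u=np.nonzero(m);print(len(u),cv2.fitLine(np.c_[u,v].astype(np.float32),2,0,.01,.01).ravel())
q=np.array([world(c,a,b,.012)[:2] for a,b in zip(u,v)]);d=q-q.mean(0);_,_,V=np.linalg.svd(d);print(q.mean(0),np.arctan2(V[0,1],V[0,0]),np.ptp(d@V[0]),np.ptp(d@V[1]))
crop(c,'a3',[rect(.5051,.2217,.012,.072,.015,-.4585)],150,200,80,60,10)
E
```

```text
t 22.5 pos [ 0.4212 -0.1006  0.1579] yaw 0.1772 w 0.082 F [ 0.5  0.  -0.6] q [ 0.7  -0.02 -0.55  2.   -0.01  1.15 -1.25]
.5051,.2217,.15,-.4585 -> [ 0.001 -0.005  0.636] [ 0.1393 -0.3025  0.0078]
105 [  0.48178327  -0.8762904  174.         221.14285   ]
[0.51342547 0.21869955] 2.6548898338897597 0.0561259110513604 0.01132254885797613
```

View pics/a3.png

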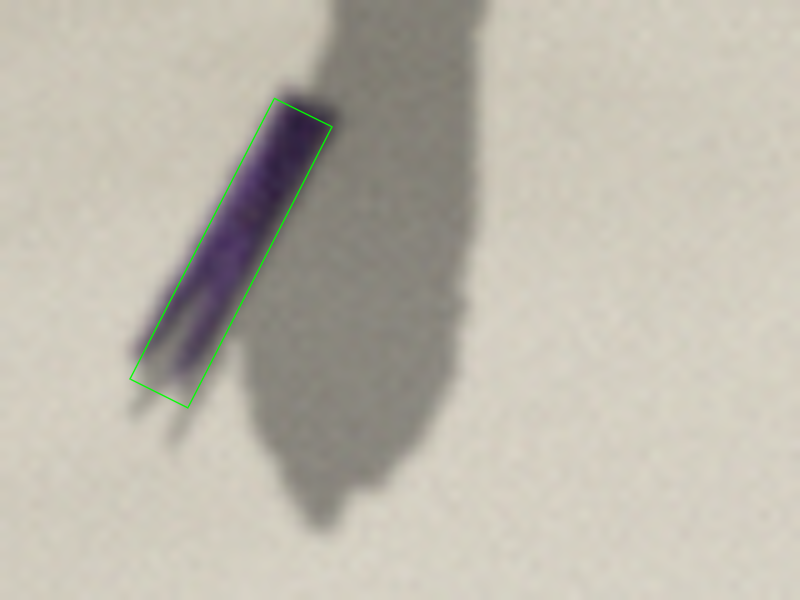

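The peg's purple body runs from (305,95) to (165,365) in this crop; it is about 12 mm wide at yaw ≈ −0.48. Joint 7 needs the half-turn grasp (yaw 2.66).

{"name": "play_rows", "arguments": {
  "increments": "0 0 -.14 .139 -.303 -.04 .5;0 0 -.28 .139 -.303 -.04 .5;0 0 -.42 .139 -.303 -.04 .5;0 0 -.56 .139 -.303 -.04 .5;0 0 -.7 .139 -.303 -.04 .5;0 0 -.84 .139 -.303 -.04 .5;0 0 -.98 .139 -.303 -.04 .5;0 0 -1.12 .139 -.303 -.04 .5"
}}

```text
time: 23.35
ee_pos: [0.5025, 0.2281, 0.194]
eef_rot: [0.793, 0.609, 0.001, -0.002]
ft_force: [-0.0, -0.7, 0.6]
width: 0.0443
grip_force: 0.0
```

{"name": "play_rows", "arguments": {
  "increments": "0 0 -.14 0 0 0 .5;0 0 -.28 0 0 0 .5;0 0 -.42 0 0 0 .5;0 0 -.56 0 0 0 .5;0 0 -.7 0 0 0 .5;0 0 -.84 0 0 0 .5;0 0 -.98 0 0 0 .5;0 0 -1.12 0 0 0 .5"
}}

```text
time: 24.15
ee_pos: [0.503, 0.2221, 0.1934]
eef_rot: [0.352, 0.936, -0.0, -0.0]
ft_force: [-1.1, 0.3, -1.1]
width: 0.0434
grip_force: 0.0
```

```bash
python3 g.py .509,.2205,.1,2.66
```

```text
t 24.15 pos [0.503  0.2221 0.1934] yaw 2.4225 w 0.0434 F [-1.1  0.3 -1.1] q [ 0.4   0.38 -1.1   1.66  0.35  1.32  0.1 ]
.509,.2205,.1,2.66 -> [-0.    -0.    -0.238] [-0.0056  0.0027  0.0934]
```

{"name": "play_rows", "arguments": {
  "increments": "0 0 -.12 -.006 .003 0 .5;0 0 -.238 -.006 .003 .04 .5;0 0 -.238 -.006 .003 .09 .5;0 0 -.238 -.006 .003 .12 .5;0 0 -.238 -.006 .003 .14 .5;0 0 -.238 -.006 .003 .14 .5;0 0 -.238 -.006 .003 .14 .5;0 0 -.238 -.006 .003 .14 .5"
}}

```text
time: 24.95
ee_pos: [0.5103, 0.221, 0.0551]
eef_rot: [0.241, 0.971, 0.001, 0.001]
ft_force: [-0.2, -0.4, 0.7]
width: 0.0434
grip_force: 0.0
```

```bash
python3 g.py .509,.2205,.003,2.66
```

```text
t 24.95 pos [0.5103 0.221  0.0551] yaw 2.6547 w 0.0434 F [-0.2 -0.4  0.7] q [ 0.33  0.56 -1.03  1.79  0.53  1.1   0.21]
.509,.2205,.003,2.66 -> [ 0.001  0.001 -0.005] [ 0.001  -0.0011  0.0521]
```

{"name": "play_rows", "arguments": {
  "increments": "0 0 0 0 0 .03 .5;0 0 0 0 0 .043 .5;0 0 0 0 0 .047 .5;0 0 0 0 0 .047 .5;0 0 0 0 0 .047 .5;0 0 0 0 0 .047 .5"
}}

```text
time: 25.55
ee_pos: [0.5101, 0.2208, 0.0077]
eef_rot: [0.241, 0.971, 0.0, 0.001]
ft_force: [1.2, -0.0, 0.4]
width: 0.0436
grip_force: 0.0
```

```bash
python3 g.py .509,.2205,.003,2.66
```

```text
t 25.55 pos [0.5101 0.2208 0.0077] yaw 2.6548 w 0.0436 F [ 1.2 -0.   0.4] q [ 0.29  0.62 -0.98  1.82  0.6   1.03  0.16]
.509,.2205,.003,2.66 -> [ 0.001  0.001 -0.005] [ 0.0008 -0.0008  0.0047]
```

{"name": "play_rows", "arguments": {
  "increments": "0 0 0 0 0 .003 .5;0 0 0 0 0 .005 .5;0 0 0 0 0 .005 0;0 0 0 0 0 .005 0;0 0 0 0 0 .005 0;0 0 0 0 0 .005 0;0 0 0 0 0 .005 0;0 0 0 0 0 .005 0",
  "grip_force": 12
}}

```text
time: 26.35
ee_pos: [0.5096, 0.2205, 0.0018]
eef_rot: [0.241, 0.971, 0.0, 0.0]
ft_force: [0.0, 0.4, 0.5]
width: 0.0147
grip_force: 12.0
```

```bash
python3 g.py .4728,-.216,.15,3.0625; python3 -c "
from h import *
c=camera('top');crop(c,'a4',[],270,195,180,95,4);crop(camera('scene'),'b4',[],160,190,120,130,4)"
```

```text
t 26.35 pos [0.5096 0.2205 0.0018] yaw 2.6548 w 0.0147 F [0.  0.4 0.5] q [ 0.29  0.63 -0.97  1.82  0.6   1.02  0.16]
.4728,-.216,.15,3.0625 -> [ 0.     0.    -0.408] [-0.1717 -0.403  -0.1482]
```

{"name": "play_rows", "arguments": {
  "increments": "0 0 0 0 0 -.05 0;0 0 0 0 0 -.1 0;0 0 0 0 0 -.15 0;0 0 -.1 -.172 -.403 -.15 0;0 0 -.2 -.172 -.403 -.15 0;0 0 -.3 -.172 -.403 -.15 0;0 0 -.408 -.172 -.403 -.15 0;0 0 -.408 -.172 -.403 -.15 0"
}}

```text
time: 27.25
ee_pos: [0.4881, -0.0307, 0.1518]
eef_rot: [0.037, 0.999, -0.0, 0.0]
ft_force: [0.6, 0.2, -1.0]
width: 0.0148
grip_force: 12.0
```

```bash
python3 g.py .4728,-.216,.15,3.0625
```

```text
t 27.25 pos [ 0.4881 -0.0307  0.1518] yaw 3.0667 w 0.0148 F [ 0.6  0.2 -1. ] q [ 1.1   0.32 -1.28  1.86  0.33  1.21  1.21]
.4728,-.216,.15,3.0625 -> [-0.001  0.     0.004] [ 0.0014 -0.1859  0.0019]
```

{"name": "play_rows", "arguments": {
  "increments": "0 0 0 .001 -.186 0 0;0 0 0 .001 -.186 0 0;0 0 0 .001 -.186 0 0;0 0 0 .001 -.186 0 0;0 0 0 .001 -.186 0 0;0 0 0 .001 -.186 0 0"
}}

```text
time: 27.85
ee_pos: [0.4729, -0.2142, 0.1516]
eef_rot: [0.04, 0.999, 0.0, -0.0]
ft_force: [-0.0, 0.5, -0.3]
width: 0.0145
grip_force: 12.0
```

```bash
python3 g.py .4728,-.216,.0085,3.0625
```

```text
t 27.85 pos [ 0.4729 -0.2142  0.1516] yaw 3.0613 w 0.0145 F [-0.   0.5 -0.3] q [ 1.36  0.39 -1.2   1.79  0.38  1.24  1.54]
.4728,-.216,.0085,3.0625 -> [ 0.001 -0.    -0.001] [-1.000e-04 -1.900e-03  1.431e-01]
```

{"name": "play_rows", "arguments": {
  "increments": "0 0 0 -.002 -.005 .05 0;0 0 0 -.002 -.005 .1 0;0 0 0 -.002 -.005 .12 0;0 0 0 -.002 -.005 .13 0;0 0 0 -.002 -.005 .135 0;0 0 0 -.002 -.005 .138 0;0 0 0 -.002 -.005 .138 0;0 0 0 -.002 -.005 .138 0"
}}

```text
time: 28.65
ee_pos: [0.4753, -0.2194, 0.0148]
eef_rot: [0.039, 0.999, -0.0, 0.001]
ft_force: [0.3, -0.0, -0.3]
width: 0.0146
grip_force: 12.0
```

```bash
python3 g.py .4748,-.219,.009,3.0625
```

```text
t 28.65 pos [ 0.4753 -0.2194  0.0148] yaw 3.0627 w 0.0146 F [ 0.3 -0.  -0.3] q [ 1.21  0.57 -1.04  1.9   0.58  1.01  1.4 ]
.4748,-.219,.009,3.0625 -> [-0.001  0.001  0.   ] [0.0006 0.0004 0.0058]
```

{"name": "play_rows", "arguments": {
  "increments": "0 0 0 0 0 .004 0;0 0 0 0 0 .006 0;0 0 0 0 0 .0065 0;0 0 0 0 0 .0065 .35;0 0 0 0 0 .0065 .35;0 0 0 0 0 .0065 .35;0 0 0 0 0 -.02 .35;0 0 0 0 0 -.06 .35"
}}

```text
time: 29.45
ee_pos: [0.4733, -0.2185, 0.073]
eef_rot: [0.039, 0.999, 0.001, -0.002]
ft_force: [1.3, -0.3, 0.1]
width: 0.0303
grip_force: 0.0
```

{"name": "play_rows", "arguments": {
  "increments": "0 0 0 0 0 -.05 .35;0 0 0 0 0 -.1 .35;0 0 0 0 .05 -.15 .35;0 0 0 0 .1 -.15 .35;0 0 0 0 .15 -.15 .35;0 0 0 0 .2 -.15 .35;0 0 0 0 .25 -.15 .35;0 0 0 0 .3 -.15 .35"
}}

```text
time: 30.25
ee_pos: [0.4969, 0.0656, 0.2241]
eef_rot: [0.04, 0.999, -0.001, 0.0]
ft_force: [0.2, -0.5, 0.0]
width: 0.0302
grip_force: 0.0
```

```bash
python3 g.py; python3 -c "
from h import *
c=camera('top');crop(c,'a5',[circ(.4996,-.0853,.077,.0285),circ(.4198,-.0995,.077,.0285),circ(.5209,-.3534,.11,.0205),circ(.4541,-.3486,.11,.0205)],280,195,175,95,4);crop(camera('scene'),'b5',[],160,150,260,190,3)"
```

```text
t 30.25 pos [0.4969 0.0656 0.2241] yaw 3.0619 w 0.0302 F [ 0.2 -0.5  0. ] q [ 0.95  0.28 -1.33  1.73  0.28  1.35  1.06]
```

View pics/a5.png

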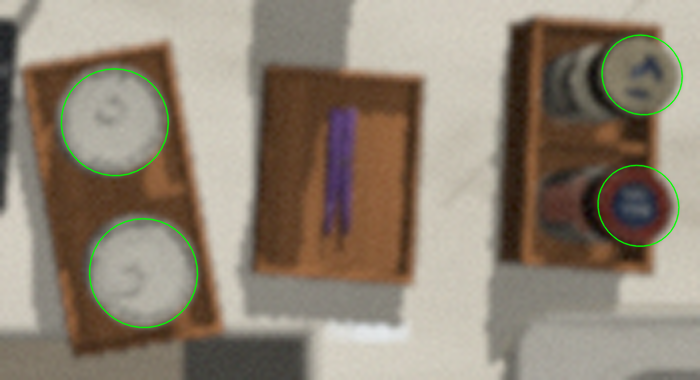

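View pics/b5.png

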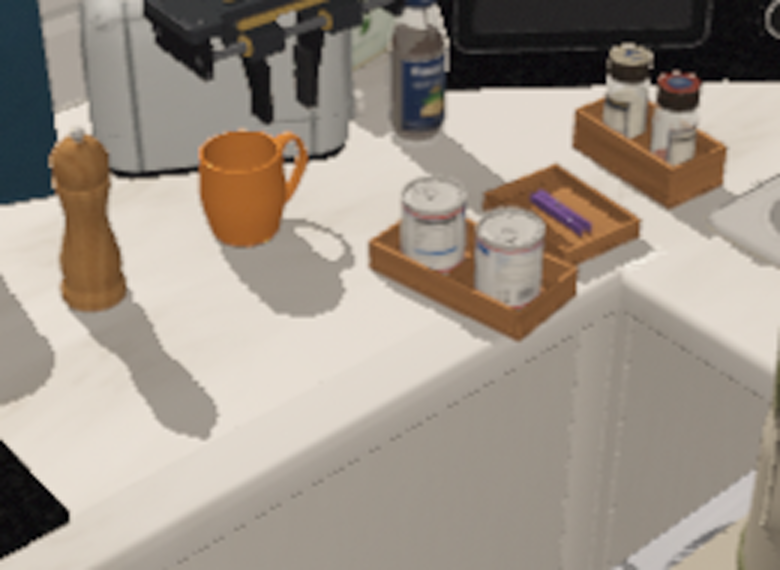

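The final pictures show both jars upright at (641,75) and (638,205), both tins at (115,121) and (143,272), and the peg flat at (340,175), all in their trays. The mill and mug have not moved and the gripper touches nothing.

```bash
python3 -c "
from bench import *
print(close_job())"
```

```text
the job is handed in; nothing more can be done
None
```

The job is handed in at about 30 s of the 144 s: both jars and both tins stand upright in their own bays, the peg lies flat in its tray, and the final pictures show the mill and mug where they were.

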